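# Wind down the denture flask press

### The arm

A 6-joint arm with a two-finger parallel gripper is mounted at the origin on the work surface. World frame = base frame: x ahead of the robot, y to its left, z up, the work surface at z = 0. Lengths are in m, angles in rad, forces in N, time in s.
With the tool pointing down it reaches from about 0.4 to 0.825 m from the base axis. Payload 7 kg.
Tool frame: the origin (TCP) lies at the very end of the fingers, on their centre line; the grasp point (between the pads) lies 19 mm behind it (arm.pinch_z is the z of the grasp point in the tool frame, in m); z points along the fingers, y is the direction in which the jaws open and shut (so a half turn about z gives the same grasp; the last joint's range is limited). The gripper opens to 88 mm and grips with 3 to 60 N. Pads are 19 mm wide; open, the fingers measure 130 mm over their backs; the gripper's body (78 mm by 193 mm) begins 47 mm behind the grasp point.
Start: joints at [1.46, 0.359, 0.012, 0, -1.224, -0.288], TCP at [0.262, 0.622, 0.227] pointing down, gripper open.
Joint ranges: [-3.07, 3.07], [-1.43, 2.12], [-1.02, 1.25], [-3.03, 1.67], [-3.05, -0], [-3.03, 3.03]. Speed limits (rad/s): [2.39, 2.39, 3.01, 3.14, 3.14, 3.14].

### API

Orientations are given as [roll, pitch, yaw] about the fixed x, y, z axes, in that order (R = Rz(yaw) Ry(pitch) Rx(roll)).
In Python, from station import arm gives the robot as it stands.
- The arm moves only by the tool drive_tool, never from a script. Its argument "targets" is a list of rows, each a list of 6 numbers: the shift along the world's x, y, z in units of 0.04 m (1.0 is 0.04 m), then the turn, a rotation vector about the world's x, y, z in units of 6 degrees (1.0 is 6 degrees). In form: [[x, y, z, wx, wy, wz], ...]. A call has 1 to 5 rows; each row shifts and turns the commanded pose from where the row before left it; what a row does not reach is not made up. A row lasts 1/8 s, in which the tool goes at most 62.5 mm and 10.7 degrees, less where a joint would pass 70% of its speed; a pose out of reach is approached as far as the arm can. A call with a number of a shift or a turn outside -1 to 1 is refused whole. A call with a gripper value outside its range is refused whole. "claw" is the opening, from 0 (shut) to 1 (fully open), set as the call begins (left out, the last holds). The fingers move at their own pace and stop on an object; "newtons" is the grip in N (left out, the last holds). Time passes only in rows, so rows that do not move let the fingers close. It gives the time, the measured TCP pose, the force and the opening at its end, in the units of the state.
- arm.get_state(): the state, without advancing time (a new reading comes with each control period).
- arm.grab_frame(name): name is "scene" or "top" or "wrist"; returns (picture, depth): 420x560x3 uint8, red, green, blue; 420x560 float32, m along the optical axis (not along the pixel's ray), 0 where there is no reading.
- arm.get_calibration(name): a dict with "mtx" (3x3 intrinsics, pixels), "origin" and "rotation" of the camera in the world. Camera axes: x right, y up, looking along -z (the intrinsics and any distortion apply to the point x, -y, -z); pixel columns grow to the right and rows downward; lengths in m; the calibration is good to about 2 mm. The wrist camera is an equidistant fisheye: a pixel r from the principal point sees the ray r / f radians off the axis. A picture is of the moment at which its call begins: read the wrist's pose just before it. get_calibration takes no time and is no camera call; for the wrist camera it gives the pose at the moment of the call.
- arm.job_done(): hands the job in, once; it reports no verdict.
Trained networks look in the newest picture that a camera, given by its name, has taken for a name from the list of things; names that differ only in an ending like _2 or _b are one class to them, and where a whole thing is asked for, a point or a joint stands for the part that bears it (a point fixed in the world has none). Each returns a list of dicts, best first, with "score" (0 to 1); they miss things now and then, are a little off and sometimes report something else, mostly with a low value. They report only what shows in the picture. A call takes as long as a camera call. They do not tell look-alikes from the thing itself.
- arm.search_frame(target, camera): "point" ([x, y, z] in m, in the coordinates of the camera as it stood for that picture, good to about 4 mm: the middle of the surface that is visible of it).
- arm.cut_out(target, camera): "pixels" (420x560 bool, what is visible of it).
- arm.landmark_of(target, camera): "point" ([x, y, z] in m, in the coordinates of the camera as it stood for that picture, good to about 4 mm: a listed point, or the origin of a listed thing).
The state is a dict: "t": time; "q": joint angles; "qd": joint speeds; "joint_efforts": joint torques, N m; "eef_pos": TCP position; "ee_rot": TCP orientation; "force": force on the tool from outside, world axes, zero at the start; "moment": the same for the moment, N m; "width": finger opening in m.
Only numpy, scipy, OpenCV 4.12 (cv2) and the standard library are available. Lean on these libraries where they do the work, as an engineer would, in place of code of your own. Each camera call takes 0.05 s, during which the arm holds its last target. There are 200 camera calls.

### The job

Close the bench press on the denture flask that stands in it: with a fingertip, push the arms of its three-armed handle round clockwise (seen from above) until the pressure plate bears on the flask and the handle will turn no further, finger-tight and without forcing it. Only push the handle round: lift nothing, do not shift the flask in the press, and leave the other things on the bench where they are.

Things in the scene. Friction and masses are not known exactly. Their poses are not given: they have to be found in the camera images.
- press: Bench flask press, fixed: teal base 130 (x) x 170 (y) x 18 mm, two steel columns 18 mm thick at y = -68 and +68 mm, teal bridge 42 x 172 mm across their tops (top face 156 mm above the bench, column nuts to 165 mm, spindle collar to 172 mm). Nothing stands higher under the path of the handle's arms. Origin: centre of the base's underside, on the spindle axis; z up, y along the bridge.
- handle: Three-armed handle on the vertical spindle. Origin: on the axis, level with the arms' centre line, 214 mm above the bench with the plate fully up, 205 mm wound down. Arms along its x axis and at 120 and 240 deg: bare level bars 12 mm thick out to 72 mm from the axis, then a red ball 28 mm wide centred at 84 mm. Hub 38 mm wide, from 14 mm below to 21 mm above the arms.
- spindle (a joint): Turn of the handle in rad: 0 plate fully up, growing clockwise seen from above. Right-hand screw, 8 mm of plate travel per turn; the plate meets the flask at about 6.6 and then stops hard: finger-tight is about 6.65 to 6.8. Dry friction about 0.2 N m (3 N at 60 mm from the axis); it stays where it is left.
- plate: Square steel pressure plate 84 x 84 x 12 mm under the bridge, sliding on the columns, driven by the spindle. Origin: centre of its underside, on the spindle axis.
- flask: Closed round brass denture flask, 96 mm across, 70 mm high, about 0.9 kg, standing loose on the press base (18 mm above the bench) under the plate. Origin: centre of its underside.
- spare_flask: A second, identical brass flask, 96 mm across and 70 mm high, standing loose on the bench beside the press. Origin: centre of its underside.
- cast: Yellow plaster cast of a jaw, 60 x 66 mm, 34 mm high, loose on the bench on the other side of the press. Origin: centre of its underside.
- bowl: Green mixing bowl, 120 mm across, 72 mm high, loose. Origin: centre of its underside.
- jar_a: Powder jar with a blue cap, 38 mm across, 50 mm high, loose. Origin: centre of its underside.
- jar_b: Powder jar with a white cap, 38 mm across, 50 mm high, loose. Origin: centre of its underside.
- jar_c: Powder jar with an orange cap, 38 mm across, 50 mm high, loose. Origin: centre of its underside.
- spatula: Plaster spatula lying loose on the bench in front of the press, 210 mm long, along its x axis: grey blade at +x, wooden handle 18 mm wide, 14 mm high at -x. Origin: middle of its underside.
Mind the look-alikes: they are no part of the job. Leave any orange or purple look-alike of the press alone.

How it is judged:
On the way:
1. a finger pushes an arm of the handle round (contact force between the fingers and handle above 0.3 N and velocity of joint spindle above 0.02 rad/s), for 0.02 s.
At the end, for the whole second after the job is handed in: The plate is wound down on the flask and clamps it with more than 15 N (a light push on an arm at the stop gives several times that), the flask within 10 mm of where it stood (value of joint spindle above 6.5 rad and contact force between plate and flask above 15 N and distance of flask from where it was at the start of the episode below 0.01 m); the robot touches nothing.
It fails at once if the flask in the press was lifted or shifted by more than 10 mm (distance of flask from where it was at the start of the episode above 0.01 m).
It fails at once if the handle was forced or gripped hard (over 45 N between fingers and handle) (contact force between the fingers and handle above 45 N).
It fails at once if another thing on the bench was lifted or moved by more than 20 mm (distance of any of spare_flask, cast, bowl, jar_a, jar_b, jar_c, spatula from where it was at the start of the episode above 0.02 m).
It also fails if it takes over 45 s, if anything falls off the work surface, if the arm or the gripper's body presses on something with over 40 N, if the wrist force passes 120 N, or if a joint passes its speed limit or range.

## Working session

There is one attempt and no reset: what is moved stays moved. The work goes in short steps, Python scripts to look and compute and a tool call to move; the robot and the scene stay as the last step left them, time stands still between calls to the robot, and variables do not carry over. Pictures are saved under pics/ and viewed, about 8 in all and at most 12, crops included, and the job is handed in when it is done.

Besides the shell and the picture viewer there is one more tool, called after "Emit:" by a JSON object that holds its "api" and its "payload". drive_tool: Moves the arm, as the interface text tells. Shifts and turns lie within -1 to 1; 1 stands for 0.04 m of shift or 6 degrees of turn. Its arguments: {"type":"object","properties":{"targets":{"type":"array"},"claw":{"type":"number"},"newtons":{"type":"number"}},"required":["targets"]}

```bash
mkdir -p pics; cat > h.py <<'E'
import numpy as np, cv2
from station import arm
def toworld(c,p): 
    k=arm.get_calibration(c); return np.array(k["rotation"])@np.array(p)+np.array(k["origin"])
def save(c,n):
    im,d=arm.grab_frame(c); cv2.imwrite(f"pics/{n}.png",im[:,:,::-1]); return im,d
def cloud(c,d):
    k=arm.get_calibration(c);M=np.array(k["mtx"])
    v,u=np.mgrid[:420,:560]
    P=np.stack([(u-M[0,2])/M[0,0]*d,-(v-M[1,2])/M[1,1]*d,-d],-1)
    return P@np.array(k["rotation"]).T+np.array(k["origin"])
E
python3 - <<'E'
from h import *
np.set_printoptions(precision=3,suppress=True)
s=arm.get_state(); print(s)
for c in("top","scene"):
    im,d=save(c,c+"0"); np.save(c+"0.npy",cloud(c,d))
    k=arm.get_calibration(c); print(c,np.array(k["origin"]),k["mtx"])
    for n in("press","handle"):
        for r in arm.landmark_of(n,c)[:3]: print(n,round(r["score"],2),toworld(c,r["point"]))
E
cd pics; python3 -c "
import cv2,numpy as np
cv2.imwrite('both.png',cv2.resize(np.vstack([cv2.imread('top0.png'),cv2.imread('scene0.png')]),None,fx=.7,fy=.7))"
```

```text
{'t': 0.0, 'q': array([ 1.46 ,  0.359,  0.011, -0.   , -1.224, -0.288]), 'qd': array([-0.001, -0.   , -0.001,  0.   , -0.001,  0.001]), 'joint_efforts': array([  0.001, -58.271,  29.306,   6.998,   0.007,  -0.   ]), 'eef_pos': array([0.262, 0.622, 0.226]), 'ee_rot': array([ 3.14 , -0.   , -0.399]), 'force': array([-0.302,  0.745, -0.161]), 'moment': array([0.025, 0.022, 0.02 ]), 'width': 0.08770549315530048}Traceback (most recent call last):
  File "<stdin>", line 5, in <module>
  File "h.py", line 11, in cloud
    return P@np.array(k["rotation"]).T+np.array(k["origin"])
           ~~~~~~~~~~~~~~~~~~~~~~~~~~~^~~~~~~~~~~~~~~~~~~~~~
ValueError: operands could not be broadcast together with shapes (420,560) (3,) 
[ WARN:0@0.022] global loadsave.cpp:275 findDecoder imread_('scene0.png'): can't open/read file: check file path/integrity
Traceback (most recent call last):
ValueError: all the input arrays must have same number of dimensions, but the array at index 0 has 3 dimension(s) and the array at index 1 has 2 dimension(s)
```

View pics/top0.png

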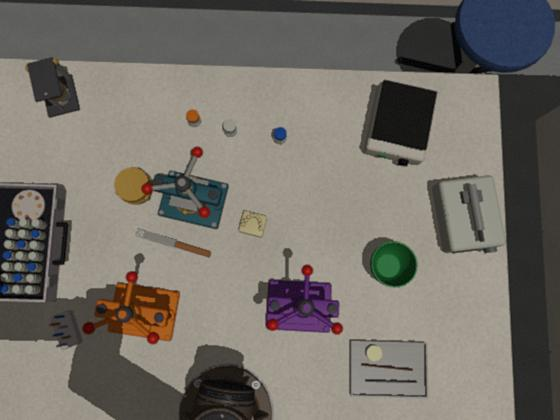

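The top view shows the teal press at about (193,198), with its handle hub at (184,184) and red balls at (197,152), (148,188) and (205,212). The orange press at (130,312) and the purple one at (303,305) are look-alikes. "rotation" isn't a 3x3 matrix, so I'll check its format.

```bash
python3 - <<'E'
from station import arm
for c in("top","scene","wrist"):
    print(c,arm.get_calibration(c))
E
```

```text
top {'mtx': array([[530.33931854,   0.        , 268.46924695],
       [  0.        , 530.33931854, 206.50687623],
       [  0.        ,   0.        ,   1.        ]]), 'origin': array([ 0.29699234, -0.07418046,  1.43562793]), 'rotation': array([ 0.16802074, -0.0202849 , -1.54451463])}
scene {'mtx': array([[420.71107614,   0.        , 271.89187399],
       [  0.        , 420.71107614, 203.15498512],
       [  0.        ,   0.        ,   1.        ]]), 'origin': array([ 1.28738271, -0.43711273,  0.73226147]), 'rotation': array([ 0.97246701, -0.02438153,  1.14971041])}
wrist {'mtx': array([[325.1922621 ,   0.        , 281.59784621],
       [  0.        , 325.1922621 , 213.40952882],
       [  0.        ,   0.        ,   1.        ]]), 'origin': array([0.33067754, 0.59322304, 0.38517212]), 'rotation': array([-2.77642074e-01, -1.83837755e-03, -1.96945791e+00])}
```

```bash
sed -i 's/^from station/from scipy.spatial.transform import Rotation\nfrom station/; s/np.array(k\["rotation"\])/Rotation.from_euler("xyz",k["rotation"]).as_matrix()/' h.py
python3 - <<'E'
from h import *
np.set_printoptions(precision=3,suppress=True)
for c in("top","scene"):
    im,d=save(c,c+"0"); C=cloud(c,d)
    hsv=cv2.cvtColor(im,cv2.COLOR_RGB2HSV)
    print("bench z",C[:,:,2][80:400:60,240:300:20].ravel())
    red=((hsv[...,0]<5)|(hsv[...,0]>174))&(hsv[...,1]>170)&(hsv[...,2]>80)
    n,l,st,ce=cv2.connectedComponentsWithStats(red.astype(np.uint8))
    for i in range(1,n):
        if st[i,4]>25: print("red",ce[i],st[i,4],np.median(C[l==i],0))
    for n in("press","handle","flask","spatula","spare_flask","cast"):
        for r in arm.landmark_of(n,c)[:3]: print(n,round(r["score"],2),toworld(c,r["point"]))
E
```

```text
bench z [ 0.004 -0.001  0.004 -0.005  0.004  0.029  0.003 -0.001  0.003 -0.001
  0.001 -0.003  0.002  0.001  0.221  0.013 -0.003  0.005]
red [196.605 151.671] 76 [0.629 0.079 0.222]
red [146.851 188.276] 87 [0.538 0.19  0.221]
red [203.837 211.75 ] 92 [0.486 0.055 0.221]
red [306.675 270.039] 77 [ 0.359 -0.184  0.224]
red [131.602 276.614] 88 [0.333 0.211 0.224]
red [272.122 324.389] 90 [ 0.237 -0.108  0.225]
red [336.667 328.155] 84 [ 0.232 -0.253  0.225]
red [152.609 337.641] 92 [0.201 0.155 0.223]
press 0.8 [0.553 0.112 0.002]
press 0.64 [ 0.278 -0.185 -0.001]
press 0.61 [0.253 0.225 0.002]
handle 0.81 [0.25  0.226 0.217]
handle 0.73 [0.555 0.112 0.215]
handle 0.57 [ 0.275 -0.184  0.212]
flask 0.42 [0.558 0.112 0.016]
spatula 0.88 [ 0.436  0.157 -0.004]
spatula 0.41 [0.558 0.112 0.017]
spare_flask 0.81 [ 0.576  0.261 -0.001]
cast 0.67 [ 0.492 -0.052  0.004]
bench z [ 0.261  0.039 -0.039  0.105 -0.    -0.003 -0.001  0.001 -0.002 -0.001
 -0.002 -0.001 -0.002  0.    -0.001 -0.004 -0.003 -0.001]
red [221.343 134.286] 35 [ 0.243 -0.111  0.222]
red [207.581 158.226] 31 [ 0.365 -0.189  0.223]
red [354.66  192.766] 47 [0.637 0.073 0.219]
press 0.96 [ 0.549  0.109 -0.002]
press 0.73 [0.252 0.225 0.001]
press 0.69 [ 0.279 -0.18  -0.001]
handle 0.78 [ 0.278 -0.185  0.211]
handle 0.63 [0.252 0.225 0.218]
handle 0.59 [0.557 0.111 0.214]
flask 0.95 [0.558 0.113 0.013]
flask 0.53 [0.553 0.112 0.094]
spare_flask 0.67 [ 0.577  0.267 -0.001]
cast 0.58 [ 0.491 -0.059  0.001]
cast 0.33 [0.556 0.111 0.213]
```

View pics/scene0.png

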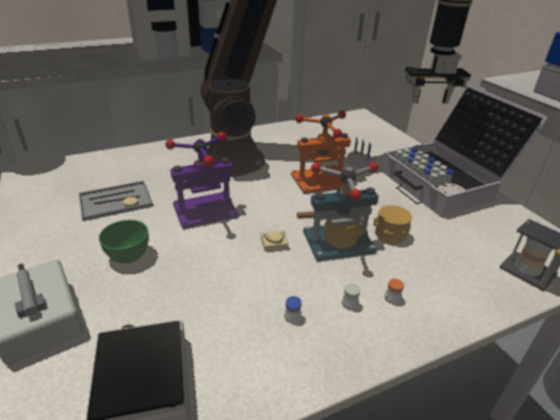

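Both views agree. The teal handle's axis is at about (0.552, 0.110), with arms at about -20, 99 and 219 deg. I'll close the fingers, come in above the arms, and drop into the sector between the 99 and 219 deg arms at a radius of about 47 mm.

Emit:
{"api": "drive_tool", "payload": {"targets": [[0, 0, 0.6, 0, 0, 0], [0, 0, 0.6, 0, 0, 0], [0.47, -0.95, 0, 0, 0, 0], [0.47, -0.95, 0, 0, 0, 0], [0.47, -0.95, 0, 0, 0, 0]], "claw": 0}}

```text
t: 1.38
eef_pos: [0.3189, 0.5069, 0.2746]
ee_rot: [-3.141, -0.0, -0.398]
force: [0.4, 0.2, 0.5]
width: 0.0433
```

Emit:
{"api": "drive_tool", "payload": {"targets": [[0.47, -0.95, 0, 0, 0, 0], [0.47, -0.95, 0, 0, 0, 0], [0.47, -0.95, 0, 0, 0, 0], [0.47, -0.95, 0, 0, 0, 0], [0.47, -0.95, 0, 0, 0, 0]]}}

```text
t: 2.0
eef_pos: [0.413, 0.3167, 0.2749]
ee_rot: [-3.141, -0.0, -0.399]
force: [0.0, -0.9, 0.1]
width: 0.0005
```

Emit:
{"api": "drive_tool", "payload": {"targets": [[0.47, -0.95, 0, 0, 0, 0], [0.47, -0.95, 0, 0, 0, 0], [0.47, -0.95, 0, 0, 0, 0], [0.47, -0.95, 0, 0, 0, 0], [0, 0, 0, 0, 0, 0]]}}

```text
t: 2.62
eef_pos: [0.4884, 0.1638, 0.2747]
ee_rot: [3.142, -0.0, -0.402]
force: [-0.1, 0.5, -0.6]
width: 0.0003
```

Emit:
{"api": "drive_tool", "payload": {"targets": [[0.45, -0.95, 0, 0, 0, 0], [0, 0, 0, 0, 0, 0]]}}

```text
t: 2.88
eef_pos: [0.5061, 0.1269, 0.2746]
ee_rot: [3.141, -0.0, -0.401]
force: [-0.2, 1.2, -0.3]
width: 0.0003
```

```bash
python3 - <<'E'
from h import *
np.set_printoptions(precision=3,suppress=True)
im,d=save("top","top1"); im2,_=save("wrist","wrist1")
cv2.imwrite("pics/c1.png",np.hstack([cv2.resize(im[120:260,100:280],(540,420)),im2])[:, :1100])
b=cv2.imread("pics/c1.png"); cv2.imwrite("pics/c1.png",cv2.resize(b,None,fx=.72,fy=.72)[:,:,::1])
print(arm.get_state()["eef_pos"])
E
```

```text
[0.506 0.128 0.275]
```

View pics/c1.png

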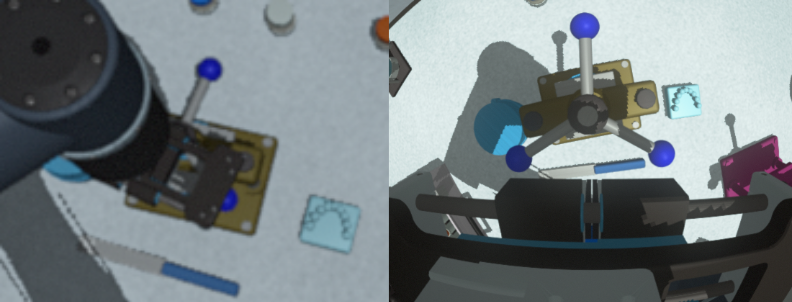

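The wrist view (red and blue swapped) shows the fingertips centred between the balls of the 99 deg arm (lower left, 517,158) and the 219 deg arm (lower right, 660,153). The hub is ahead at (590,115). It's clear to descend.

Emit:
{"api": "drive_tool", "payload": {"targets": [[0, 0, -0.6, 0, 0, 0], [0, 0, -0.6, 0, 0, 0], [0, 0, -0.6, 0, 0, 0], [0, 0, -0.4, 0, 0, 0], [0, 0, 0, 0, 0, 0]]}}

```text
t: 3.6
eef_pos: [0.505, 0.1283, 0.1857]
ee_rot: [3.14, 0.001, -0.398]
force: [-0.3, 0.0, 0.2]
width: 0.0002
```

```bash
python3 - <<'E'
import numpy as np
c=np.array([.552,.110]);r=.047
for a in range(160,-300,-10):
    p=c+r*np.array([np.cos(np.radians(a)),np.sin(np.radians(a))]);b=np.radians(a-10)
    q=c+r*np.array([np.cos(b),np.sin(b)])
    print(a,p.round(4),((q-p)/.04).round(2))
E
```

```text
160 [0.5078 0.1261] [0.09 0.19]
150 [0.5113 0.1335] [0.12 0.17]
140 [0.516  0.1402] [0.14 0.14]
130 [0.5218 0.146 ] [0.17 0.12]
120 [0.5285 0.1507] [0.19 0.09]
110 [0.5359 0.1542] [0.2  0.05]
100 [0.5438 0.1563] [0.2  0.02]
90 [0.552 0.157] [ 0.2  -0.02]
80 [0.5602 0.1563] [ 0.2  -0.05]
70 [0.5681 0.1542] [ 0.19 -0.09]
60 [0.5755 0.1507] [ 0.17 -0.12]
50 [0.5822 0.146 ] [ 0.14 -0.14]
40 [0.588  0.1402] [ 0.12 -0.17]
30 [0.5927 0.1335] [ 0.09 -0.19]
20 [0.5962 0.1261] [ 0.05 -0.2 ]
10 [0.5983 0.1182] [ 0.02 -0.2 ]
0 [0.599 0.11 ] [-0.02 -0.2 ]
-10 [0.5983 0.1018] [-0.05 -0.2 ]
-20 [0.5962 0.0939] [-0.09 -0.19]
-30 [0.5927 0.0865] [-0.12 -0.17]
-40 [0.588  0.0798] [-0.14 -0.14]
-50 [0.5822 0.074 ] [-0.17 -0.12]
-60 [0.5755 0.0693] [-0.19 -0.09]
-70 [0.5681 0.0658] [-0.2  -0.05]
-80 [0.5602 0.0637] [-0.2  -0.02]
-90 [0.552 0.063] [-0.2   0.02]
-100 [0.5438 0.0637] [-0.2   0.05]
-110 [0.5359 0.0658] [-0.19  0.09]
-120 [0.5285 0.0693] [-0.17  0.12]
-130 [0.5218 0.074 ] [-0.14  0.14]
-140 [0.516  0.0798] [-0.12  0.17]
-150 [0.5113 0.0865] [-0.09  0.19]
-160 [0.5078 0.0939] [-0.05  0.2 ]
-170 [0.5057 0.1018] [-0.02  0.2 ]
-180 [0.505 0.11 ] [0.02 0.2 ]
-190 [0.5057 0.1182] [0.05 0.2 ]
-200 [0.5078 0.1261] [0.09 0.19]
-210 [0.5113 0.1335] [0.12 0.17]
-220 [0.516  0.1402] [0.14 0.14]
-230 [0.5218 0.146 ] [0.17 0.12]
-240 [0.5285 0.1507] [0.19 0.09]
-250 [0.5359 0.1542] [0.2  0.05]
-260 [0.5438 0.1563] [0.2  0.02]
-270 [0.552 0.157] [ 0.2  -0.02]
-280 [0.5602 0.1563] [ 0.2  -0.05]
-290 [0.5681 0.1542] [ 0.19 -0.09]
```

Emit:
{"api": "drive_tool", "payload": {"targets": [[0.15, 0.14, 0, 0, 0, 0], [0.16, 0.14, 0, 0, 0, 0], [0.16, 0.13, 0, 0, 0, 0], [0.17, 0.11, 0, 0, 0, 0], [0.19, 0.08, 0, 0, 0, 0]]}}

```text
t: 4.22
eef_pos: [0.5386, 0.1517, 0.1861]
ee_rot: [3.14, 0.001, -0.399]
force: [-4.8, -2.4, -0.2]
width: 0.0005
```

Emit:
{"api": "drive_tool", "payload": {"targets": [[0.2, 0.05, 0, 0, 0, 0], [0.2, 0.02, 0, 0, 0, 0], [0.2, -0.02, 0, 0, 0, 0], [0.2, -0.05, 0, 0, 0, 0], [0.19, -0.09, 0, 0, 0, 0]]}}

```text
t: 4.85
eef_pos: [0.5784, 0.1492, 0.186]
ee_rot: [-3.141, 0.002, -0.399]
force: [-6.2, 3.8, 0.1]
width: 0.0003
```

Emit:
{"api": "drive_tool", "payload": {"targets": [[0.16, -0.13, 0, 0, 0, 0], [0.13, -0.15, 0, 0, 0, 0], [0.11, -0.18, 0, 0, 0, 0], [0.08, -0.19, 0, 0, 0, 0], [0.04, -0.2, 0, 0, 0, 0]]}}

```text
t: 5.48
eef_pos: [0.6005, 0.1152, 0.1869]
ee_rot: [-3.139, -0.001, -0.398]
force: [-1.1, 6.4, 0.7]
width: 0.0006
```

Emit:
{"api": "drive_tool", "payload": {"targets": [[0.01, -0.2, 0, 0, 0, 0], [-0.03, -0.2, 0, 0, 0, 0], [-0.06, -0.2, 0, 0, 0, 0], [-0.1, -0.19, 0, 0, 0, 0], [-0.13, -0.16, 0, 0, 0, 0]]}}

```text
t: 6.1
eef_pos: [0.5887, 0.0766, 0.1874]
ee_rot: [-3.139, -0.003, -0.399]
force: [2.7, 3.7, 0.5]
width: 0.0003
```

Emit:
{"api": "drive_tool", "payload": {"targets": [[-0.17, -0.12, 0, 0, 0, 0], [-0.19, -0.1, 0, 0, 0, 0], [-0.2, -0.07, 0, 0, 0, 0], [-0.2, -0.03, 0, 0, 0, 0], [-0.2, 0.01, 0, 0, 0, 0]]}}

```text
t: 6.72
eef_pos: [0.5485, 0.0639, 0.1867]
ee_rot: [-3.141, -0.001, -0.399]
force: [7.6, 1.5, -2.9]
width: 0.0006
```

Emit:
{"api": "drive_tool", "payload": {"targets": [[-0.2, 0.04, 0, 0, 0, 0], [-0.19, 0.08, 0, 0, 0, 0], [-0.18, 0.11, 0, 0, 0, 0], [-0.15, 0.14, 0, 0, 0, 0], [-0.12, 0.16, 0, 0, 0, 0]]}}

```text
t: 7.35
eef_pos: [0.5167, 0.083, 0.1878]
ee_rot: [3.139, -0.005, -0.398]
force: [17.5, -21.1, -1.9]
width: 0.0002
```

The force jumped to 27 N, purely tangential, which is what the stop would do. But it came earlier than a start at 0 rad would suggest, so I'll back off and look.

Emit:
{"api": "drive_tool", "payload": {"targets": [[0.1, -0.13, 0, 0, 0, 0], [0.15, -0.2, 0, 0, 0, 0], [0, 0, 0, 0, 0, 0]]}}

```text
t: 7.72
eef_pos: [0.5242, 0.0713, 0.186]
ee_rot: [3.14, 0.001, -0.4]
force: [-0.7, -1.0, -0.1]
width: 0.0003
```

```bash
python3 - <<'E'
from h import *
np.set_printoptions(precision=3,suppress=True)
im,d=save("scene","scene2"); C=cloud("scene",d)
k=arm.get_calibration("scene")
hsv=cv2.cvtColor(im,cv2.COLOR_RGB2HSV)
red=((hsv[...,0]<5)|(hsv[...,0]>174))&(hsv[...,1]>170)&(hsv[...,2]>80)
n,l,st,ce=cv2.connectedComponentsWithStats(red.astype(np.uint8))
for i in range(1,n):
    if st[i,4]>20: print("red",ce[i],st[i,4],np.median(C[l==i],0))
for nm in("plate","flask","handle"):
    for r in arm.landmark_of(nm,"scene")[:3]: print(nm,round(r["score"],2),toworld("scene",r["point"]))
w,_=save("wrist","wrist2")
a=cv2.imread("pics/scene0.png")[140:265,280:420]; b=cv2.imread("pics/scene2.png")[140:265,280:420]
t=np.vstack([cv2.resize(x,None,fx=2.3,fy=2.3,interpolation=cv2.INTER_CUBIC) for x in(a,b)])
wb=cv2.imread("pics/wrist2.png")[:, 100:500]
wb=cv2.copyMakeBorder(wb,0,max(0,t.shape[0]-420),0,0,cv2.BORDER_CONSTANT)
cv2.imwrite("pics/c2.png",np.hstack([t,wb[:t.shape[0]]]))
E
```

```text
red [221.273 134.182] 33 [ 0.243 -0.111  0.223]
red [207.4 158.1] 30 [ 0.365 -0.189  0.223]
red [344.842 193.965] 57 [0.627 0.054 0.214]
plate 0.87 [ 0.276 -0.185  0.094]
plate 0.61 [0.253 0.227 0.088]
plate 0.56 [0.553 0.112 0.086]
flask 0.66 [0.556 0.113 0.018]
handle 0.91 [ 0.275 -0.184  0.212]
handle 0.59 [0.557 0.111 0.203]
handle 0.41 [0.252 0.225 0.217]
```

View pics/c2.png

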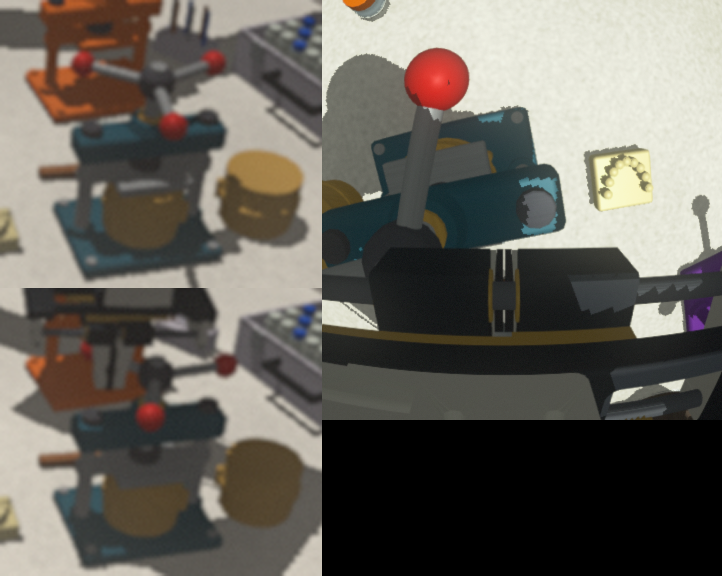

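The before and after crops show the plate's underside now flush on the flask: plate at about 0.086 to 0.088 m, flask top at 0.088 m. The handle is lower too, at about 0.203 m. One more light push will show whether it really is at the stop.

Emit:
{"api": "drive_tool", "payload": {"targets": [[-0.09, 0.12, 0, 0, 0, 0], [-0.07, 0.1, 0, 0, 0, 0], [-0.03, 0.04, 0, 0, 0, 0], [-0.02, 0.03, 0, 0, 0, 0]]}}

```text
t: 8.48
eef_pos: [0.5183, 0.0819, 0.187]
ee_rot: [3.14, -0.004, -0.399]
force: [11.0, -15.9, -4.7]
width: 0.0002
```

At 19 N, well above the 3–5 N running friction, the handle does not turn, so this is the stop. I'll withdraw and check from above.

Emit:
{"api": "drive_tool", "payload": {"targets": [[0.1, -0.15, 0, 0, 0, 0], [0.15, -0.2, 0, 0, 0, 0], [0, 0, 0.5, 0, 0, 0], [0, 0, 0.9, 0, 0, 0], [0, 0, 0.9, 0, 0, 0]]}}

```text
t: 9.1
eef_pos: [0.5267, 0.0701, 0.2795]
ee_rot: [-3.141, 0.0, -0.399]
force: [0.6, 0.4, 0.5]
width: 0.0005
```

Emit:
{"api": "drive_tool", "payload": {"targets": [[-0.2, -0.9, 0.2, 0, 0, 0], [-0.2, -0.9, 0, 0, 0, 0], [-0.2, -0.9, 0, 0, 0, 0], [-0.2, -0.9, 0, 0, 0, 0], [0, 0, 0, 0, 0, 0]]}}

```text
t: 9.72
eef_pos: [0.4943, -0.0757, 0.2868]
ee_rot: [-3.141, -0.001, -0.401]
force: [0.9, 0.5, 0.2]
width: 0.0005
```

```bash
python3 - <<'E'
from h import *
np.set_printoptions(precision=3,suppress=True)
print(arm.get_state()["force"])
for c in("top","scene"):
    im,d=save(c,c+"3"); C=cloud(c,d)
    hsv=cv2.cvtColor(im,cv2.COLOR_RGB2HSV)
    red=((hsv[...,0]<5)|(hsv[...,0]>174))&(hsv[...,1]>170)&(hsv[...,2]>60)
    n,l,st,ce=cv2.connectedComponentsWithStats(red.astype(np.uint8))
    for i in range(1,n):
        p=np.median(C[l==i],0)
        if st[i,4]>20 and p[0]>.42: print("red",c,p, "ang",np.degrees(np.arctan2(p[1]-.11,p[0]-.552)))
    near=np.hypot(C[...,0]-.552,C[...,1]-.11)<.012
    print("hub top",np.median(C[near&(C[...,2]>.19)],0), "n",near.sum())
    fl=np.hypot(C[...,0]-.552,C[...,1]-.11)<.06
    for nm in("plate","flask","handle","spare_flask","spatula","cast"):
        for r in arm.landmark_of(nm,c)[:3]:
            p=toworld(c,r["point"])
            if p[0]>.42: print(nm,round(r["score"],2),p)
b=cv2.imread("pics/scene3.png")[150:260,290:400];t=cv2.imread("pics/top3.png")[130:260,100:270]
cv2.imwrite("pics/c3.png",np.hstack([cv2.resize(b,(400,400),interpolation=2),cv2.resize(t,(400,400))]))
E
```

```text
[0.891 0.483 0.152]
red top [0.475 0.074 0.216] ang -155.0811195061467
hub top [nan nan nan] n 0
spatula 0.82 [ 0.433  0.157 -0.004]
cast 0.69 [ 0.492 -0.057  0.002]
red scene [0.482 0.071 0.214] ang -150.9851463832056
hub top [0.556 0.107 0.223] n 81
plate 0.87 [0.553 0.111 0.086]
flask 0.79 [0.555 0.114 0.016]
flask 0.46 [ 0.553  0.107 -0.005]
handle 0.66 [0.555 0.11  0.206]
spare_flask 0.73 [ 0.578  0.267 -0.   ]
spare_flask 0.65 [ 0.554  0.109 -0.007]
spare_flask 0.24 [0.555 0.11  0.207]
cast 0.74 [ 0.49  -0.053 -0.002]
  return _methods._mean(a, axis=axis, dtype=dtype,
  ret = um.true_divide(
```

View pics/c3.png

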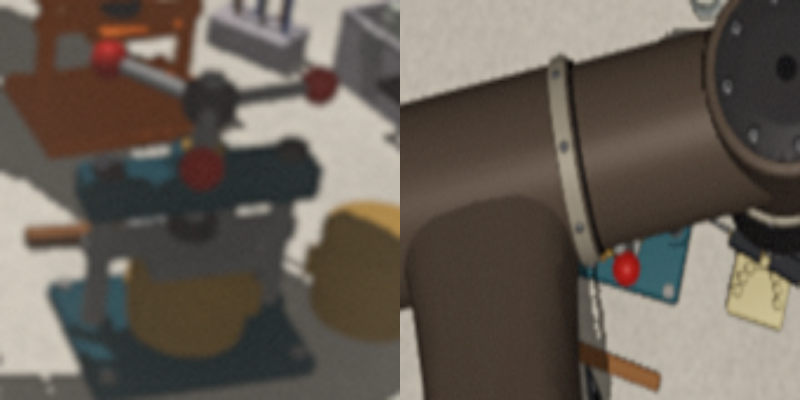

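```bash
python3 -c "
from station import arm
print(arm.job_done())"
```

```text
the job is handed in; nothing more can be done
None
```

The teal press is closed on its flask, and the job was handed in at about 9.9 s of the 45 s allowed; it reported no verdict. I used the closed fingertips at about 47 mm from the spindle axis and pushed one arm of the handle clockwise until it stopped.

**Stop:** the handle turned at about 5–8 N. It then stopped with the force rising to 27 N, along the direction of push. A second light push to 19 N did not turn it further. The highest force I read was 27 N, against the 45 N limit.

**Plate and flask:** in the last images the plate's underside is at about 0.086 m and the flask top at about 0.088 m, with no visible gap. The hub top is at 0.223 m, where 0.226 m is expected when wound down. The flask, spare flask, cast and spatula showed no shift beyond measurement noise, and the orange and purple presses were not touched. The bowl and jars were not measured again, but the arm did not go near them.

**At hand-in:** the robot was clear of everything, with the tool at 0.287 m.

**What did not line up:**
- **Handle travel:** it turned only about 255 degrees (4.4 rad), not the 6.6 rad expected from fully up. It probably started partly wound down. I could not read the spindle value directly, so "above 6.5 rad" is inferred from the stop and the plate height.
- **Last top view:** the arm hid the hub, so the hub height comes from the scene camera alone.

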